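# Unscrew the tight lid of the dowel jar in the cam jig

## Task

Clamp the dowel jar in the jig by swinging the cam lever clockwise, all the way round to its stop peg, so that the jar cannot turn. Then unscrew the tight lid anticlockwise until its lugs come free of the thread, raise it straight up, and finish while still holding it level and steady just above the open mouth (a finger's breadth or two), clear of the jar, with the jar still clamped and standing. Leave the glue bottle and the wax tin where they stand.

Things in the scene. Friction and masses are not known exactly. Their poses are not given: they have to be found in the camera images.
- jig: Shop-made holding jig screwed to the bench: plywood base 152 x 194 x 18 mm (y from -90 to +104). Origin: underside of the base, below the axis of the clamped jar. The V block (54 mm high, rubber faces, sprung by a few mm) is on +y and opens to -y; the cam and its lever are on -y. z up.
- handle (a point): Upright turned wooden handle at the lever's end, round, 21 mm thick, from 55 to 114 mm above the bench; the point lies on its axis at 96 mm, 100 mm from the cam's pivot axis. It does not spin on the lever. When open the lever points about to the jig's +x (-10 degrees); at its stop it points to the jig's -118 degrees (between -x and -y).
- jar: Clear plastic jar of wooden dowels with a small paper label, 66 mm thick, shoulder at 74 to 85 mm, neck 45 mm thick, rim 106 mm above its own base. It stands upright, loose, on the jig's base (18 mm above the bench) between V and cam; clamping pushes it up to 9 mm to the jig's +y. Origin: centre of its underside, z up. 0.3 to 0.65 kg.
- jar_mouth (a point): Centre of the jar's mouth, at the height of the rim (124 mm above the bench), z up.
- jar_label (a point): Middle of the paper label, on the jar's side at radius 33 mm, 36 mm above its base (jar's -x side): shows how the jar is turned.
- lid: Black ribbed screw lid, 59 mm across, 24 mm high. Origin: centre of its lower edge, z up; screwed on, this lies 16 mm below the rim (108 mm above the bench, its top at 132). Two lugs inside run under a two-start thread: tight, it needs 0.3 to 0.6 N m; it frees after 1.95 to 2.25 rad anticlockwise (from above) and meets the next thread's stop 0.5 rad later. A springy seal lifts it up to 6 mm meanwhile.
- cam (a joint): Swing of the plywood cam and its lever (body cam: disc of 44 mm set 10 mm off its pivot, plate 36 to 57 mm above the bench). 0 = open, grows clockwise seen from above; it touches the seated jar at about 1.05 rad, then stiffens (up to about 6 N at the handle), passes dead centre at 1.75 and stays against its stop peg at 1.885 (locked). Starts at 0 to 0.35.
- pivot (a point): Point on the cam's pivot axis, 35.5 mm above the bench, about 61 mm to the jig's -y of its origin: the handle swings round this axis in a level circle of radius 100 mm.
- glue_bottle: White glue bottle with a long green cone cap, 73 mm thick, 244 mm high; bystander. Origin: centre of its underside.
- wax_tin: Round flat green-lidded wax tin, 86 mm across, 30 mm high; bystander. Origin: centre of its underside.

How it is judged:
By the outcome, as a careful person would: the job done as asked, in the order asked, and still so for the second after the job is handed in, while the arm keeps its last pose, push and grip.
It also fails if it takes over 54 s, if anything falls off the work surface, if the arm or the gripper's body presses on something with over 40 N, if the wrist force passes 120 N, or if a joint passes its speed limit or range.

## Robot

A 6-joint arm with a two-finger parallel gripper is mounted at the origin on the work surface; the furniture and walls round the work are solid. World frame = base frame: x ahead of the robot, y to its left, z up, the work surface at z = 0. Lengths are in mm, angles in rad, forces in N, time in s.
With the tool pointing down it reaches from about 275 to 1000 mm from the base axis. Payload 8.4 kg.
Tool frame: the origin (TCP) lies on the centre line of the jaws, within the pads' length; the fingertips stand r.tip_reach ahead of it and the grasp point (between the pads) lies 3 mm ahead of it (r.tip_reach is the distance from the TCP to the fingertips, in mm); z points along the fingers, y is the direction in which the jaws open and shut (so a half turn about z gives the same grasp; the last joint's range is limited). The gripper opens to 85 mm and grips with 20 to 120 N. Pads are 22 mm wide; open, the fingers measure 114 mm over their backs; the gripper's body (76 mm by 85 mm) begins 54 mm behind the grasp point. The pads swing forward as they close: fully open they stand 13 mm farther back than shut.
Start: joints at [-1.144, 0.353, 1.633, -0, 1.155, -0.002], TCP at [259.861, -568.419, 219.881] pointing down, gripper open.
Joint ranges: [-2.63, 2.63], [-0.92, 2.1], [0.06, 2.66], [-1.3, 4.44], [0, 2.69], [-3.02, 3.02]. Speed limits (rad/s): [2.22, 2.22, 2.79, 3.14, 3.14, 3.14].

## Interface

Orientations are given as [roll, pitch, yaw] about the fixed x, y, z axes, in that order (R = Rz(yaw) Ry(pitch) Rx(roll)).
In Python, from rig import sense, optics, r, nets gives the robot as it stands. The module is installed in compiled form; this text tells all that it offers.
- The arm moves only by the tool carry_out, never from a script. Its argument "increments" is a list that holds one entry, the list of rows, each a list of 6 numbers: the shift along the tool's x, y, z normalised to -1 to 1, where 1 is 40 cm, then the turn, a rotation vector about the tool's x, y, z normalised to -1 to 1, where 1 is 60 degrees. A call has 1 to 5 rows; each row is the pose to reach, as a shift and turn from the pose commanded when the call began, along the tool's axes at that moment; what a row does not reach only later rows make up. A row lasts 1/12 s, in which the tool goes at most 41.7 mm and 7.16 degrees, less where a joint would pass 70% of its speed; a pose out of reach is approached as far as the arm can. A call with a number of a shift or a turn outside -1 to 1 is refused whole. A call with a gripper value outside its range is refused whole. "hand" is the closure, from 0 (fully open) to 1 (shut), set as the call begins (left out, the last holds). The fingers move at their own pace and stop on an object; "squeeze" is the grip in N (left out, the last holds). Time passes only in rows, so rows that repeat a pose let the fingers close. It gives the time, the measured TCP pose, the force and the opening at its end, in the units of the state.
- sense(): the state, without advancing time (a new reading comes with each control period).
- optics.grab_frame(name): name is "side" or "top" or "wrist"; returns a dict with "img" (480x640x3 uint8, red, green, blue), "range_z" (480x640 float32, mm along the optical axis (not along the pixel's ray), 0 where there is no reading), "fov_y" (degrees; the focal length in pixels is half the picture's height over the tangent of half this angle, whatever the lens; pixels are square), "cx", "cy" (the principal point, pixels), "R" (3x3) and "t" (3): a world point X has camera coordinates R X + t. Camera axes: x right, y down, z forward; pixel columns grow to the right and rows downward; lengths in mm; the calibration is good to about 2 mm. A picture is of the moment at which its call begins.
- r.sign_off(): hands the job in, once; it reports no verdict.
Trained networks look in the newest picture that a camera, given by its name, has taken for a name from the list of things; names that differ only in an ending like _2 or _b are one class to them, and where a whole thing is asked for, a point or a joint stands for the part that bears it (a point fixed in the world has none). Each returns a list of dicts, best first, with "confidence" (0 to 1); they miss things now and then, are a little off and sometimes report something else, mostly with a low value. They report only what shows in the picture. A call takes as long as a camera call.
- nets.trace(target, camera): "mask" (480x640 bool, what is visible of it).
- nets.tip_of(target, camera): "point" ([x, y, z] in mm, in world coordinates, good to about 4 mm: a listed point, or the origin of a listed thing).
The state is a dict: "clock": time; "qpos": joint angles; "qvel": joint speeds; "joint_efforts": joint torques, N m; "eef_pos": TCP position; "tcp_rot": TCP orientation; "contact_force": force on the tool from outside, world axes, zero at the start; "wrist_torque": the same for the moment, N m; "opening": opening from 0.0 (shut) to 1.0 (fully open).
Only numpy, scipy, OpenCV 4.12 (cv2) and the standard library are available. Lean on these libraries where they do the work, as an engineer would, in place of code of your own. Each camera call takes 0.05 s, during which the arm holds its last target.

## Working session

There is one attempt and no reset: what is moved stays moved. The work goes in short steps, Python scripts to look and compute and a tool call to move; the robot and the scene stay as the last step left them, time stands still between calls to the robot, and variables do not carry over. Pictures are saved under pics/ and viewed, and the job is handed in when it is done.

Besides the shell and the picture viewer there is one more tool, called as name(argument=value, ...), one argument or row to a line, values as JSON. carry_out: Moves the arm, as the interface text tells. Its arguments: {"type":"object","properties":{"increments":{"type":"array","items":{"type":"array","items":{"type":"array","items":{"type":"number","minimum":-1,"maximum":1}}}},"hand":{"type":"number"},"squeeze":{"type":"number"}},"required":["increments"]}

```bash
mkdir -p pics; cat > h.py <<'E'
import numpy as np, cv2
from rig import sense, optics, r, nets
from scipy.spatial.transform import Rotation as Ro
def save(f,n): cv2.imwrite('pics/'+n+'.png',cv2.cvtColor(f['img'],cv2.COLOR_RGB2BGR))
def deproj(f,u,v,z):
    F=240/np.tan(np.radians(f['fov_y']/2))
    c=np.array([(u-f['cx'])/F*z,(v-f['cy'])/F*z,z])
    return f['R'].T@(c-f['t'])
def proj(f,X):
    F=240/np.tan(np.radians(f['fov_y']/2)); c=f['R']@np.array(X)+f['t']
    return c[0]/c[2]*F+f['cx'],c[1]/c[2]*F+f['cy']
E
python3 - <<'E'
from h import *
s=sense(); print({k:np.round(v,3) for k,v in s.items()}, r.tip_reach)
for c in ['side','top']:
    f=optics.grab_frame(c); save(f,c+'0'); print(c,f['fov_y'],(-f['R'].T@f['t']).round(0))
    for t in ['jig','handle','jar','jar_mouth','jar_label','lid','pivot','glue_bottle','wax_tin']:
        for d in nets.tip_of(t,c)[:2]: print(' ',t,round(d['confidence'],2),np.round(d['point'],1))
E
```

```text
{'clock': np.float64(0.0), 'qpos': array([-1.144,  0.354,  1.634,  0.   ,  1.155, -0.002]), 'qvel': array([-0.   , -0.001,  0.   , -0.001,  0.   , -0.001]), 'joint_efforts': array([-4.0000e-03, -6.0526e+01, -3.4206e+01, -0.0000e+00,  9.0000e-03,
        0.0000e+00]), 'eef_pos': array([ 259.662, -567.963,  219.159]), 'tcp_rot': array([-3.14 , -0.   ,  0.429]), 'contact_force': array([0.779, 0.88 , 0.418]), 'wrist_torque': array([ 0.083, -0.002,  0.031]), 'opening': np.float64(1.0)} 22.0
side 47.32126495227074 [515. 653. 625.]
  jig 0.75 [467.8 -88.9   6.2]
  handle 0.84 [ 576.3 -164.6   98. ]
  handle 0.73 [464.8 -90.5   2.8]
  jar 0.73 [539.2 142.8  -3.6]
  jar 0.69 [465.2 -88.7  14.1]
  lid 0.57 [470.7 -93.9 107.3]
  pivot 0.7 [ 477.1 -152.3   34.7]
  glue_bottle 0.82 [543.1 142.   -1.3]
  wax_tin 0.8 [ 385.  -336.3   -1.3]
top 55.88429908734167 [ 432. -104.  980.]
  jig 0.6 [465.5 -87.8  -1.8]
  handle 0.83 [ 578.4 -166.3   91.7]
  jar 0.42 [463.8 -88.5  16.8]
  jar_mouth 0.54 [465.5 -90.  121.9]
  jar_label 0.58 [ 433.5 -104.1   54.3]
  lid 0.81 [462.6 -88.6 108.7]
  pivot 0.76 [ 480.  -149.3   36. ]
  glue_bottle 0.97 [542.3 140.8  -1.5]
  wax_tin 0.82 [ 383.4 -343.1    0.8]
```

View pics/side0.png

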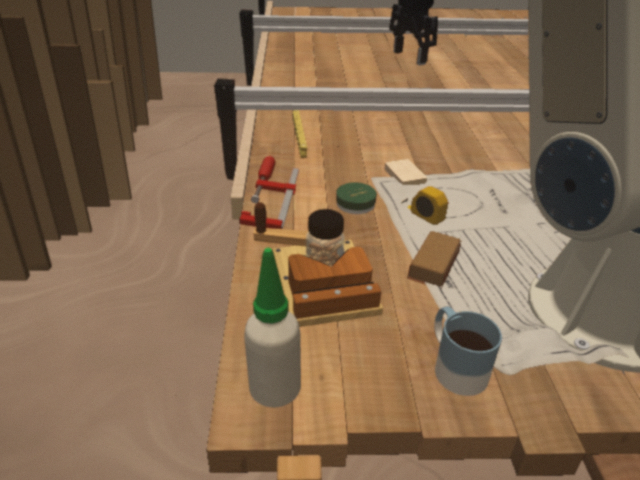

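View pics/top0.png

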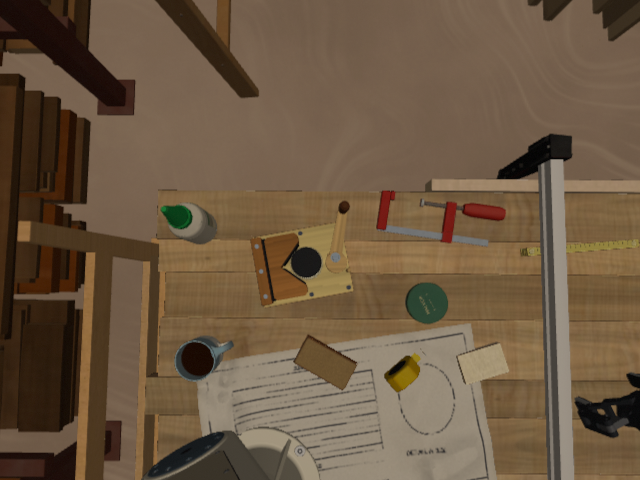

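```bash
python3 - <<'E'
from h import *
f=optics.grab_frame('top'); Z=f['range_z']
for u,v in [(553,180),(555,230),(557,300),(560,400),(565,470),(555,145),(510,170),(344,206),(306,262),(338,258),(620,395),(387,205),(447,220),(520,187),(280,270),(265,270),(95,330),(95,235),(198,360)]:
    z=Z[v,u]; print((u,v),deproj(f,u,v,z).round(0))
# lid circle
ms=nets.trace('lid','top')[0]; m=ms['mask']; print(ms['confidence'],m.sum())
v,u=np.nonzero(m); P=np.array([deproj(f,a,b,Z[b,a]) for a,b in zip(u,v)]); k=abs(P[:,2]-132)<6
Q=P[k]; print('lid',k.sum(),Q.mean(0),(Q.min(0)+Q.max(0))/2,Q.max(0)-Q.min(0))
# circle fit with minEnclosing
c,rad=cv2.minEnclosingCircle(Q[:,:2].astype(np.float32)); print(c,rad)
# handle top
v,u=np.mgrid[190:225,325:365]; P=np.array([deproj(f,a,b,Z[b,a]) for a,b in zip(u.ravel(),v.ravel())]); Q=P[(P[:,2]>105)&(P[:,2]<120)]; print('handle',len(Q),Q.mean(0),(Q.min(0)+Q.max(0))/2)
g=optics.grab_frame('side'); Z=g['range_z']
for u,v in [(300,98),(400,98),(520,98),(226,100),(230,170),(300,27),(400,25),(520,25),(249,60),(412,40)]:
    z=Z[v,u]; print('s',(u,v),deproj(g,u,v,z).round(0))
E
```

```text
(553, 180) [ 613. -532.  181.]
(555, 230) [ 523. -533.  181.]
(557, 300) [ 400. -532.  181.]
(560, 400) [ 229. -531.  182.]
(565, 470) [ 112. -535.  182.]
(555, 145) [ 673. -531.  195.]
(510, 170) [ 677. -537.   -3.]
(344, 206) [ 574. -163.  114.]
(306, 262) [465. -90. 131.]
(338, 258) [ 476. -154.   58.]
(620, 395) [ 193. -756.   -1.]
(387, 205) [ 593. -262.   17.]
(447, 220) [ 561. -389.   20.]
(520, 187) [ 637. -554.    5.]
(280, 270) [451. -38.  73.]
(265, 270) [451.  -5.  51.]
(95, 330) [316. 382. -42.]
(95, 235) [527. 383. -22.]
(198, 360) [269. 127.  54.]
0.55 685
lid 677 [465.31102972 -89.92771191 131.50657433] [463.99146312 -90.30195069 131.17961902] [54.6502275  52.76977096  8.81868254]
(465.0711364746094, -90.55252838134766) 28.40494728088379
handle 75 [ 577.38405683 -162.86587874  110.24128637] [ 578.25659137 -163.15874214  111.008684  ]
s (300, 98) [ 504. -531.  163.]
s (400, 98) [ 277. -531.  165.]
s (520, 98) [   2. -529.  169.]
s (226, 100) [ 669. -519.  161.]
s (230, 170) [ 673. -528.  -21.]
s (300, 27) [  500. -1183.   150.]
s (400, 25) [ 285. -582.  313.]
s (520, 25) [ -222. -1179.   168.]
s (249, 60) [  671. -1189.    37.]
s (412, 40) [ 4.300e+01 -1.586e+03  1.000e+00]
```

```bash
cat > plan.py <<'E'
import json,sys,os
from h import *
# usage: plan(list of (x,y,z,yaw)) -> rows relative to commanded pose; updates cmd
def load():
    if os.path.exists('cmd.json'): return np.array(json.load(open('cmd.json')))
    return np.array([259.861,-568.419,219.881,0.429])
def rot(yaw): return Ro.from_euler('xyz',[np.pi,0,yaw])
def plan(ts,commit=True):
    c=load(); R0=rot(c[3]); rows=[]; prev=c
    for t in ts:
        t=np.array(t,float); d=R0.inv().apply(t[:3]-c[:3])/400
        w=(R0.inv()*rot(t[3])).as_rotvec()/(np.pi/3)
        if np.linalg.norm(t[:3]-prev[:3])>41.7 or abs(t[3]-prev[3])>np.radians(7.16): print('TOO FAST')
        prev=t; rows.append([round(float(a),4)+0.0 for a in np.r_[d,w]])
    l=np.array(rows[-1]); n=np.r_[c[:3]+R0.apply(l[:3]*400), c[3]-l[5]*np.pi/3]
    if commit: json.dump(list(n),open('cmd.json','w'))
    print(json.dumps(rows)); print('end',n.round(3))
def line(t,n=5):
    c=load(); plan([c+(np.array(t)-c)*(i+1)/n for i in range(n)])
def st():
    s=sense(); c=load()
    print('t',round(float(s['clock']),2),'pos',s['eef_pos'].round(1),'err',(s['eef_pos']-c[:3]).round(1),'rot',s['tcp_rot'].round(3),'F',s['contact_force'].round(1),'T',s['wrist_torque'].round(2),'op',round(float(s['opening']),3),'q',s['qpos'].round(2))
E
python3 - <<'E'
from plan import *
c=load()
plan([(260,-568,255,.53),(260,-568,290,.65),(275,-545,315,.77),(295,-520,320,.89),(315,-490,320,1.01)])
E
```

```text
[[0.0008, -0.0008, -0.0878, 0.0, 0.0, -0.0964], [0.0008, -0.0008, -0.1753, 0.0, 0.0, -0.211], [0.0588, -0.0375, -0.2378, 0.0, 0.0, -0.3256], [0.1302, -0.0735, -0.2503, 0.0, 0.0, -0.4402], [0.2069, -0.1209, -0.2503, 0.0, 0.0, -0.5548]]
end [ 315.006 -490.016  320.001    1.01 ]
```

carry_out(
  increments=[
    [[0.0008,-0.0008,-0.0878,0,0,-0.0964],[0.0008,-0.0008,-0.1753,0,0,-0.211],[0.0588,-0.0375,-0.2378,0,0,-0.3256],[0.1302,-0.0735,-0.2503,0,0,-0.4402],[0.2069,-0.1209,-0.2503,0,0,-0.5548]],
  ],
)

```text
clock: 1.57
eef_pos: [315.9, -491.0, 322.8]
tcp_rot: [3.137, 0.002, 1.014]
contact_force: [0.8, 0.6, -0.5]
opening: 0.998
```

```bash
python3 - <<'E'
from plan import *
st()
line((410,-370,320,1.6))
E
```

```text
t 1.57 pos [ 315.9 -491.   322.8] err [ 0.9 -1.   2.8] rot [3.137e+00 2.000e-03 1.014e+00] F [ 0.8  0.6 -0.5] T [-0.01 -0.05 -0.01] op 0.998 q [-1.    0.2   1.6  -0.    1.33 -0.44]
[[0.0761, 0.0083, 0.0, 0.0, 0.0, -0.1127], [0.1522, 0.0166, 0.0, 0.0, 0.0, -0.2254], [0.2282, 0.0249, 0.0, 0.0, 0.0, -0.3381], [0.3043, 0.0332, 0.0, 0.0, 0.0, -0.4507], [0.3804, 0.0415, 0.0, 0.0, 0.0, -0.5634]]
end [ 409.993 -369.993  320.001    1.6  ]
```

carry_out(
  increments=[
    [[0.0761,0.0083,0,0,0,-0.1127],[0.1522,0.0166,0,0,0,-0.2254],[0.2282,0.0249,0,0,0,-0.3381],[0.3043,0.0332,0,0,0,-0.4507],[0.3804,0.0415,0,0,0,-0.5634]],
  ],
  hand=0.5,
)

```text
clock: 1.98
eef_pos: [410.7, -368.7, 320.2]
tcp_rot: [3.141, 0.0, 1.605]
contact_force: [-0.0, 0.1, -0.9]
opening: 0.499
```

```bash
python3 - <<'E'
from plan import *
st()
line((500,-270,300,2.2))
E
```

```text
t 1.98 pos [ 410.7 -368.7  320.2] err [0.7 1.2 0.2] rot [3.141 0.    1.605] F [-0.   0.1 -0.9] T [-0.02 -0.08  0.  ] op 0.499 q [-0.73  0.16  1.67  0.    1.32 -0.77]
[[0.0487, 0.0464, 0.01, 0.0, 0.0, -0.1146], [0.0973, 0.0929, 0.02, 0.0, 0.0, -0.2292], [0.146, 0.1393, 0.03, 0.0, 0.0, -0.3438], [0.1946, 0.1858, 0.04, 0.0, 0.0, -0.4584], [0.2433, 0.2322, 0.05, 0.0, 0.0, -0.573]]
end [ 499.994 -270.004  300.001    2.2  ]
```

carry_out(
  increments=[
    [[0.0487,0.0464,0.01,0,0,-0.1146],[0.0973,0.0929,0.02,0,0,-0.2292],[0.146,0.1393,0.03,0,0,-0.3438],[0.1946,0.1858,0.04,0,0,-0.4584],[0.2433,0.2322,0.05,0,0,-0.573]],
  ],
)

```text
clock: 2.4
eef_pos: [500.8, -268.9, 300.0]
tcp_rot: [3.142, 0.0, 2.206]
contact_force: [0.4, -0.9, 0.3]
opening: 0.5
```

```bash
python3 - <<'E'
from plan import *
st()
line((578,-163.3,220,2.75))
line((578,-163.3,190,3.02))
E
```

```text
t 2.4 pos [ 500.8 -268.9  300. ] err [ 0.8  1.1 -0. ] rot [3.142 0.    2.206] F [ 0.4 -0.9  0.3] T [-0.07  0.    0.01] op 0.5 q [-0.5   0.2   1.66 -0.    1.28 -1.13]
[[0.0202, 0.0629, 0.04, 0.0, 0.0, -0.105], [0.0404, 0.1259, 0.08, 0.0, 0.0, -0.2101], [0.0605, 0.1888, 0.12, 0.0, 0.0, -0.3151], [0.0807, 0.2517, 0.16, 0.0, 0.0, -0.4202], [0.1009, 0.3147, 0.2, 0.0, 0.0, -0.5252]]
end [ 578.013 -163.291  220.001    2.75 ]
[[0.0, 0.0, 0.015, 0.0, 0.0, -0.0516], [0.0, 0.0, 0.03, 0.0, 0.0, -0.1031], [0.0, 0.0, 0.045, 0.0, 0.0, -0.1547], [0.0, 0.0, 0.06, 0.0, 0.0, -0.2063], [0.0, 0.0, 0.075, 0.0, 0.0, -0.2578]]
end [ 578.013 -163.291  190.001    3.02 ]
```

carry_out(
  increments=[
    [[0.0202,0.0629,0.04,0,0,-0.105],[0.0404,0.1259,0.08,0,0,-0.2101],[0.0605,0.1888,0.12,0,0,-0.3151],[0.0807,0.2517,0.16,0,0,-0.4202],[0.1009,0.3147,0.2,0,0,-0.5252]],
  ],
)

```text
clock: 2.82
eef_pos: [578.7, -162.2, 219.3]
tcp_rot: [-3.142, 0.0, 2.755]
contact_force: [0.8, -0.2, 1.1]
opening: 0.499
```

carry_out(
  increments=[
    [[0,0,0.015,0,0,-0.0516],[0,0,0.03,0,0,-0.1031],[0,0,0.045,0,0,-0.1547],[0,0,0.06,0,0,-0.2063],[0,0,0.075,0,0,-0.2578]],
  ],
)

```text
clock: 3.23
eef_pos: [578.2, -163.2, 189.6]
tcp_rot: [3.142, -0.0, 3.023]
contact_force: [0.4, 0.5, 0.5]
opening: 0.498
```

```bash
python3 - <<'E'
from plan import *
st()
f=optics.grab_frame('wrist'); save(f,'w1')
print(proj(f,(578,-163.3,114)),proj(f,(578,-163.3,75)))
for d in nets.tip_of('handle','wrist'): print(d)
for d in nets.tip_of('pivot','wrist'): print(d)
for d in nets.tip_of('jar_mouth','wrist'): print(d)
s=sense(); print('tip px',proj(f,s['eef_pos']-[0,0,22]))
E
```

```text
t 3.23 pos [ 578.2 -163.2  189.6] err [ 0.1  0.1 -0.4] rot [ 3.142 -0.     3.023] F [0.4 0.5 0.5] T [-0.05  0.    0.07] op 0.498 q [-0.28  0.35  1.72 -0.    1.08 -1.73]
(np.float64(319.28300016358094), np.float64(248.23610999880964)) (np.float64(319.3964432583985), np.float64(234.01580295210724))
{'point': [576.5, -164.2, 96.8], 'confidence': 0.74}
{'point': [477.3, -146.9, 34.6], 'confidence': 0.61}
tip px (np.float64(318.92914804722756), np.float64(277.4710353944242))
```

View pics/w1.png

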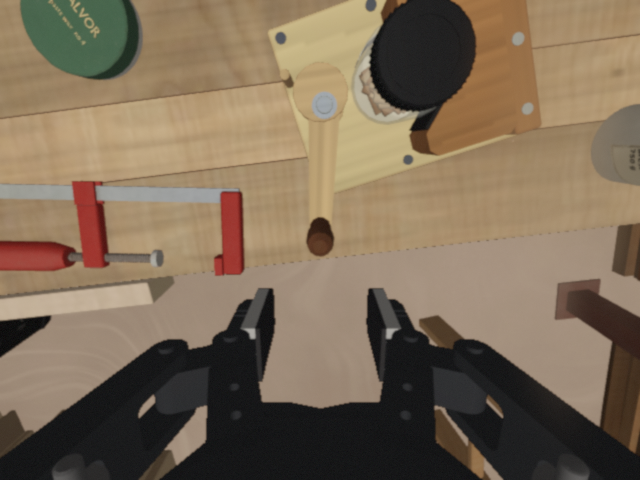

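```bash
python3 - <<'E'
from plan import *
f=optics.grab_frame('wrist');Z=f['range_z']
print(Z[103,324],deproj(f,324,103,Z[103,324]),deproj(f,320,245,Z[245,320]))
B=[deproj(f,u,v,Z[v,u]) for u,v in [(276,45),(332,180),(522,37),(530,100),(281,38),(408,160)]]
for b in B: print(b.round(1))
for i,j in [(0,1),(2,3),(4,5)]:
    d=B[i]-B[j]; print(np.degrees(np.arctan2(d[1],d[0])))
line((578,-163.3,94))
E
```

```text
258.09085 [ 477.22718292 -147.32509116   66.42692873] [ 575.46083384 -162.63087948  114.87441583]
[ 421.1 -181.7   18.5]
[ 537.5 -147.6   54.1]
[448.3   8.1  55.1]
[494.2  15.9  56.1]
[ 417.  -176.4   20.6]
[531.7 -73.7  19.4]
-163.66632069887496
-170.2998445471824
-138.14074990098771Traceback (most recent call last):
  File "<stdin>", line 8, in <module>
  File "plan.py", line 19, in line
    c=load(); plan([c+(np.array(t)-c)*(i+1)/n for i in range(n)])
                       ~~~~~~~~~~~^~
ValueError: operands could not be broadcast together with shapes (3,) (4,)
```

```bash
python3 - <<'E'
from plan import *
line((577.3,-163.3,94,3.0))
E
```

```text
[[0.0004, 0.0, 0.048, 0.0, 0.0, 0.0038], [0.0007, -0.0001, 0.096, 0.0, 0.0, 0.0076], [0.0011, -0.0001, 0.144, 0.0, 0.0, 0.0114], [0.0014, -0.0002, 0.192, 0.0, 0.0, 0.0153], [0.0018, -0.0002, 0.24, 0.0, 0.0, 0.0191]]
end [ 577.289 -163.283   94.001    3.   ]
```

carry_out(
  increments=[
    [[0.0004,0,0.048,0,0,0.0038],[0.0007,-0.0001,0.096,0,0,0.0076],[0.0011,-0.0001,0.144,0,0,0.0114],[0.0014,-0.0002,0.192,0,0,0.0153],[0.0018,-0.0002,0.24,0,0,0.0191]],
  ],
)

```text
clock: 3.9
eef_pos: [577.8, -163.5, 93.9]
tcp_rot: [-3.141, 0.001, 2.998]
contact_force: [0.1, 0.2, -0.4]
opening: 0.496
```

carry_out(
  increments=[
    [[0,0,0,0,0,0],[0,0,0,0,0,0]],
  ],
  hand=0.66,
)

```text
clock: 4.07
eef_pos: [577.0, -163.3, 93.8]
tcp_rot: [3.141, -0.001, 2.999]
contact_force: [-1.0, -0.5, 1.1]
opening: 0.339
```

```bash
python3 - <<'E'
from plan import *
st()
f=optics.grab_frame('wrist'); save(f,'w2')
E
```

```text
t 4.07 pos [ 577.  -163.3   93.8] err [-0.3  0.  -0.2] rot [ 3.141e+00 -1.000e-03  2.999e+00] F [-1.  -0.5  1.1] T [-0.04  0.01  0.02] op 0.339 q [-0.28  0.46  1.79  0.    0.89 -1.71]
```

View pics/w2.png

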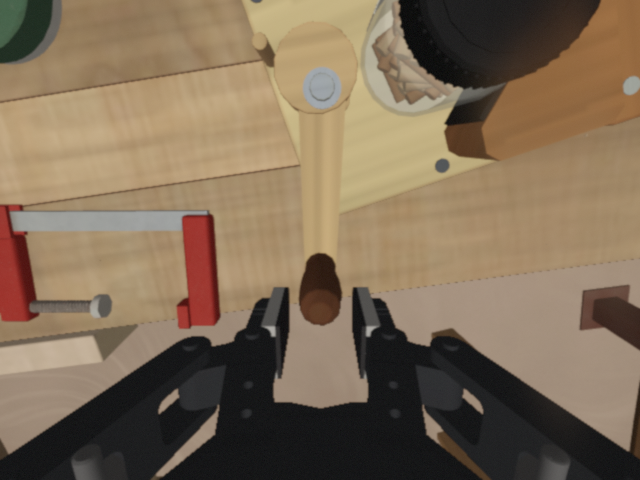

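```bash
cat >> plan.py <<'E'
def arc(a1,n=5,z=94,p=(477.5,-149),R=100.3):
    c=load(); a0=np.degrees(c[3]-np.pi)
    A=np.radians([a0+(a1-a0)*(i+1)/n for i in range(n)])
    plan([(p[0]+R*np.cos(a),p[1]+R*np.sin(a),z,a+np.pi) for a in A])
E
python3 - <<'E'
from plan import *
arc(-33)
arc(-58)
E
```

```text
[[0.0022, -0.0216, 0.0, 0.0, 0.0, 0.083], [0.005, -0.0432, 0.0, 0.0, 0.0, 0.1659], [0.0097, -0.0645, 0.0, 0.0, 0.0, 0.2489], [0.0163, -0.0852, 0.0, 0.0, 0.0, 0.3318], [0.0245, -0.1054, 0.0, 0.0, 0.0, 0.4148]]
end [ 561.636 -203.638   94.001    2.566]
[[0.001, -0.0219, 0.0, 0.0, 0.0, 0.0833], [0.0039, -0.0435, 0.0, 0.0, 0.0, 0.1667], [0.0086, -0.0649, 0.0, 0.0, 0.0, 0.25], [0.0152, -0.0858, 0.0, 0.0, 0.0, 0.3333], [0.0235, -0.106, 0.0, 0.0, 0.0, 0.4166]]
end [ 530.659 -234.077   94.001    2.129]
```

carry_out(
  increments=[
    [[0.0022,-0.0216,0,0,0,0.083],[0.005,-0.0432,0,0,0,0.1659],[0.0097,-0.0645,0,0,0,0.2489],[0.0163,-0.0852,0,0,0,0.3318],[0.0245,-0.1054,0,0,0,0.4148]],
  ],
)

```text
clock: 4.53
eef_pos: [562.8, -204.3, 96.0]
tcp_rot: [3.141, 0.003, 2.561]
contact_force: [0.2, 0.6, -0.1]
opening: 0.334
```

carry_out(
  increments=[
    [[0.001,-0.0219,0,0,0,0.0833],[0.0039,-0.0435,0,0,0,0.1667],[0.0086,-0.0649,0,0,0,0.25],[0.0152,-0.0858,0,0,0,0.3333],[0.0235,-0.106,0,0,0,0.4166]],
  ],
)

```text
clock: 4.95
eef_pos: [531.8, -234.8, 96.0]
tcp_rot: [3.14, 0.002, 2.124]
contact_force: [-0.0, 1.6, 0.1]
opening: 0.341
```

```bash
python3 - <<'E'
from plan import *
st()
f=optics.grab_frame('wrist'); save(f,'w3')
E
```

```text
t 4.95 pos [ 531.8 -234.8   96. ] err [ 1.1 -0.7  2. ] rot [3.140e+00 2.000e-03 2.124e+00] F [-0.   1.6  0.1] T [ 0.21 -0.11  0.09] op 0.341 q [-0.42  0.43  1.83  0.    0.88 -0.97]
```

View pics/w3.png

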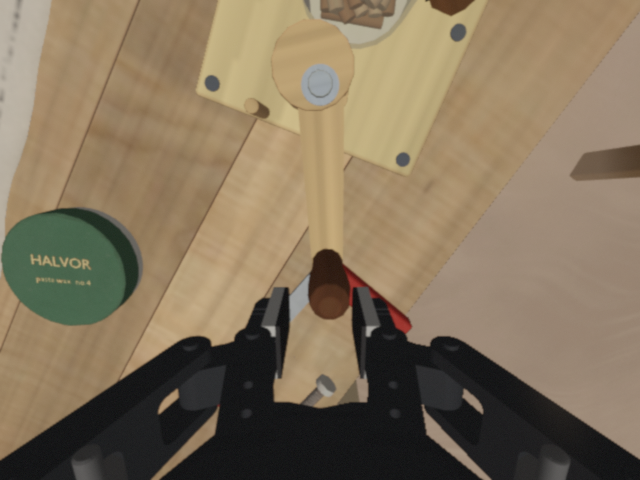

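```bash
python3 - <<'E'
from plan import *
arc(-78)
arc(-94)
E
```

```text
[[0.0007, -0.0175, 0.0, 0.0, 0.0, 0.0667], [0.0025, -0.0349, 0.0, 0.0, 0.0, 0.1333], [0.0055, -0.0521, 0.0, 0.0, 0.0, 0.2], [0.0098, -0.0691, 0.0, 0.0, 0.0, 0.2667], [0.0152, -0.0858, 0.0, 0.0, 0.0, 0.3334]]
end [ 498.332 -247.109   94.001    1.78 ]
[[0.0004, -0.014, 0.0, 0.0, 0.0, 0.0533], [0.0016, -0.0279, 0.0, 0.0, 0.0, 0.1067], [0.0035, -0.0418, 0.0, 0.0, 0.0, 0.16], [0.0062, -0.0555, 0.0, 0.0, 0.0, 0.2133], [0.0097, -0.0691, 0.0, 0.0, 0.0, 0.2666]]
end [ 470.49  -249.059   94.001    1.501]
```

carry_out(
  increments=[
    [[0.0007,-0.0175,0,0,0,0.0667],[0.0025,-0.0349,0,0,0,0.1333],[0.0055,-0.0521,0,0,0,0.2],[0.0098,-0.0691,0,0,0,0.2667],[0.0152,-0.0858,0,0,0,0.3334]],
  ],
)

```text
clock: 5.42
eef_pos: [500.2, -247.6, 95.9]
tcp_rot: [3.138, 0.002, 1.778]
contact_force: [3.2, 2.1, -0.2]
opening: 0.341
```

carry_out(
  increments=[
    [[0.0004,-0.014,0,0,0,0.0533],[0.0016,-0.0279,0,0,0,0.1067],[0.0035,-0.0418,0,0,0,0.16],[0.0062,-0.0555,0,0,0,0.2133],[0.0097,-0.0691,0,0,0,0.2666]],
  ],
)

```text
clock: 5.83
eef_pos: [472.8, -249.8, 95.9]
tcp_rot: [3.137, 0.002, 1.5]
contact_force: [4.5, 0.3, -1.3]
opening: 0.338
```

```bash
python3 - <<'E'
from plan import *
st()
f=optics.grab_frame('wrist'); save(f,'w4')
arc(-108)
E
```

```text
t 5.83 pos [ 472.8 -249.8   95.9] err [ 2.3 -0.8  1.9] rot [3.137e+00 2.000e-03 1.500e+00] F [ 4.5  0.3 -1.3] T [ 0.07 -0.69 -0.01] op 0.338 q [-0.49  0.37  1.93  0.    0.83 -0.42]
[[0.0003, -0.0122, 0.0, 0.0, 0.0, 0.0467], [0.0012, -0.0244, 0.0, 0.0, 0.0, 0.0933], [0.0027, -0.0366, 0.0, 0.0, 0.0, 0.14], [0.0048, -0.0487, 0.0, 0.0, 0.0, 0.1867], [0.0075, -0.0606, 0.0, 0.0, 0.0, 0.2334]]
end [ 446.518 -244.376   94.001    1.257]
```

View pics/w4.png

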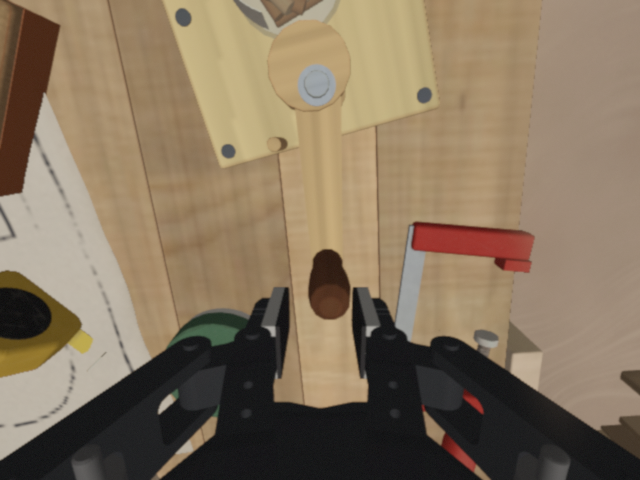

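carry_out(
  increments=[
    [[0.0003,-0.0122,0,0,0,0.0467],[0.0012,-0.0244,0,0,0,0.0933],[0.0027,-0.0366,0,0,0,0.14],[0.0048,-0.0487,0,0,0,0.1867],[0.0075,-0.0606,0,0,0,0.2334]],
  ],
)

```text
clock: 6.3
eef_pos: [448.7, -245.4, 95.8]
tcp_rot: [3.137, 0.001, 1.257]
contact_force: [2.8, -1.5, 0.5]
opening: 0.339
```

```bash
python3 - <<'E'
from plan import *
st()
f=optics.grab_frame('wrist'); save(f,'w5')
E
```

```text
t 6.3 pos [ 448.7 -245.4   95.8] err [ 2.2 -1.   1.8] rot [3.137e+00 1.000e-03 1.257e+00] F [ 2.8 -1.5  0.5] T [-0.28 -0.52  0.  ] op 0.339 q [-0.5   0.34  1.98  0.    0.81 -0.19]
```

View pics/w5.png

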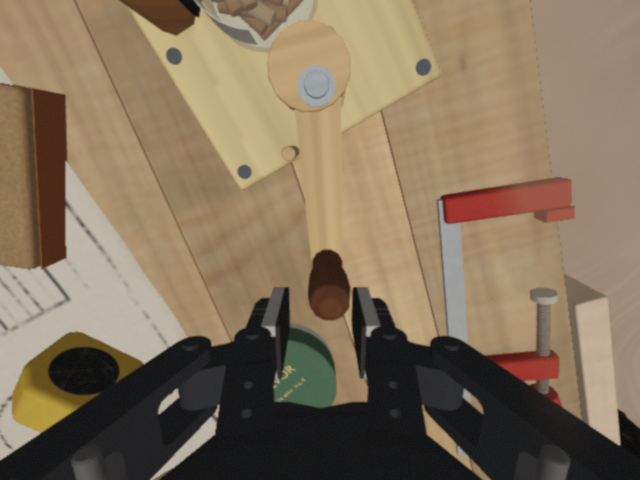

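```bash
python3 - <<'E'
from plan import *
arc(-112,3)
E
```

```text
[[0.0, -0.0059, 0.0, 0.0, 0.0, 0.0222], [0.0002, -0.0117, 0.0, 0.0, 0.0, 0.0444], [0.0006, -0.0175, 0.0, 0.0, 0.0, 0.0666]]
end [ 439.935 -241.985   94.001    1.187]
```

carry_out(
  increments=[
    [[0.0,-0.0059,0,0,0,0.0222],[0.0002,-0.0117,0,0,0,0.0444],[0.0006,-0.0175,0,0,0,0.0666]],
  ],
)

```text
clock: 6.6
eef_pos: [443.9, -243.4, 95.5]
tcp_rot: [3.133, -0.0, 1.186]
contact_force: [17.8, -1.1, -4.0]
opening: 0.345
```

```bash
python3 - <<'E'
from plan import *
st()
f=optics.grab_frame('wrist'); save(f,'w6')
g=optics.grab_frame('top'); save(g,'t6')
for d in nets.tip_of('handle','top')+nets.tip_of('pivot','top')+nets.tip_of('lid','top')+nets.tip_of('jar_mouth','top')+nets.tip_of('jar_label','top')+nets.tip_of('handle','wrist')+nets.tip_of('pivot','wrist'): print(d)
E
```

```text
t 6.6 pos [ 443.9 -243.4   95.5] err [ 3.9 -1.4  1.5] rot [ 3.133 -0.     1.186] F [17.8 -1.1 -4. ] T [-0.08 -2.82  0.08] op 0.345 q [-0.51  0.33  2.    0.    0.81 -0.12]
{'point': [479.4, -148.2, 36.4], 'confidence': 0.88}
{'point': [465.5, -86.3, 107.0], 'confidence': 0.79}
{'point': [470.2, -85.3, 122.1], 'confidence': 0.54}
{'point': [435.0, -105.4, 54.6], 'confidence': 0.6}
{'point': [451.4, -246.8, 97.7], 'confidence': 0.65}
{'point': [477.7, -149.2, 32.5], 'confidence': 0.86}
```

View pics/w6.png

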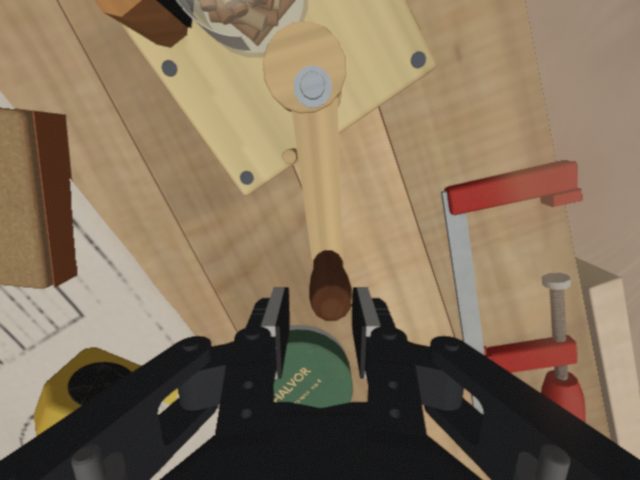

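View pics/t6.png

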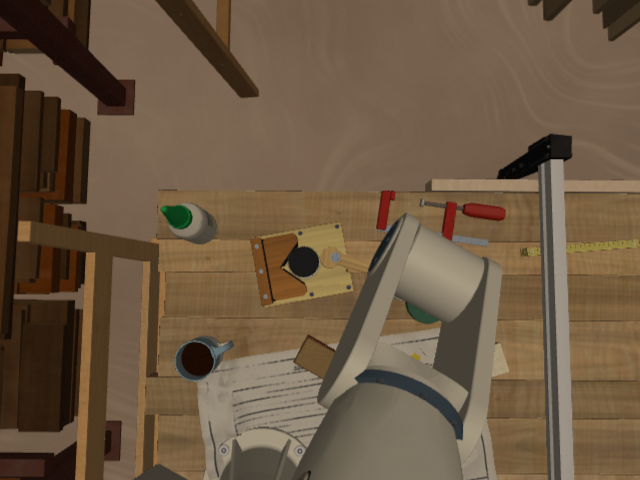

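```bash
python3 - <<'E'
from plan import *
arc(-106.3,2)
c=load()
plan([(c[0],c[1],c[2],c[3])]*2)
line((c[0],c[1],200,c[3]),4)
line((465,-140,215,1.1),4)
E
```

```text
[[0.0003, 0.0125, 0.0, 0.0, 0.0, -0.0475], [0.0012, 0.0249, 0.0, 0.0, 0.0, -0.095]]
end [ 449.349 -245.27    94.001    1.286]
[[0.0, 0.0, 0.0, 0.0, 0.0, 0.0], [0.0, 0.0, 0.0, 0.0, 0.0, 0.0]]
end [ 449.349 -245.27    94.001    1.286]
[[0.0, 0.0, -0.0662, 0.0, 0.0, 0.0], [0.0, 0.0, -0.1325, 0.0, 0.0, 0.0], [0.0, 0.0, -0.1987, 0.0, 0.0, 0.0], [0.0, 0.0, -0.265, 0.0, 0.0, 0.0]]
end [ 449.349 -245.27   200.001    1.286]
[[0.0659, -0.0091, -0.0094, 0.0, 0.0, 0.0445], [0.1318, -0.0182, -0.0187, 0.0, 0.0, 0.089], [0.1977, -0.0272, -0.0281, 0.0, 0.0, 0.1335], [0.2636, -0.0363, -0.0375, 0.0, 0.0, 0.1779]]
end [ 465.003 -139.993  215.001    1.1  ]
```

carry_out(
  increments=[
    [[0.0003,0.0125,0,0,0,-0.0475],[0.0012,0.0249,0,0,0,-0.095]],
  ],
)

```text
clock: 7.22
eef_pos: [449.5, -245.2, 94.3]
tcp_rot: [-3.141, -0.0, 1.289]
contact_force: [0.8, 0.3, 0.0]
opening: 0.34
```

carry_out(
  increments=[
    [[0,0,0,0,0,0],[0,0,0,0,0,0]],
  ],
  hand=0.5,
)

```text
clock: 7.38
eef_pos: [449.1, -245.1, 93.9]
tcp_rot: [-3.141, -0.0, 1.285]
contact_force: [-0.0, -0.4, -1.2]
opening: 0.501
```

```bash
python3 - <<'E'
from plan import *
st()
f=optics.grab_frame('wrist'); save(f,'w7')
E
```

```text
t 7.38 pos [ 449.1 -245.1   93.9] err [ -15.9 -105.1 -121.1] rot [-3.141 -0.     1.285] F [-0.  -0.4 -1.2] T [-0.02  0.02 -0.03] op 0.501 q [-0.5   0.34  1.98 -0.    0.82 -0.22]
```

View pics/w7.png

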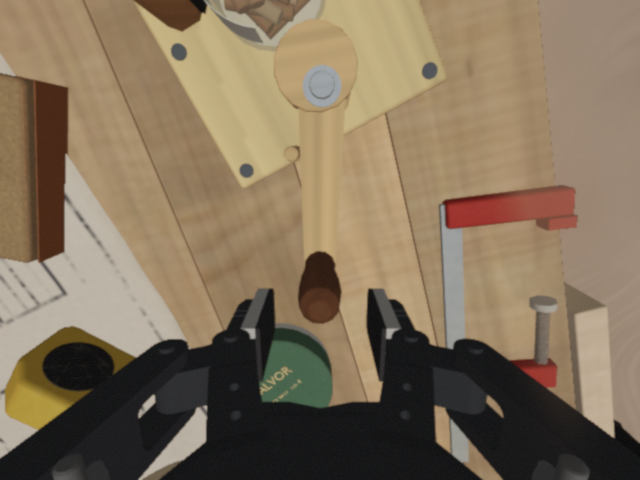

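Handle at (320,300), centred and free between the pads; the lever stays against the peg at (290,153). Lift off and go toward the lid.

carry_out(
  increments=[
    [[0,0,-0.0662,0,0,0],[0,0,-0.1325,0,0,0],[0,0,-0.1987,0,0,0],[0,0,-0.265,0,0,0]],
  ],
)

```text
clock: 7.77
eef_pos: [448.5, -244.9, 200.9]
tcp_rot: [-3.14, -0.0, 1.285]
contact_force: [0.7, -0.5, 0.1]
opening: 0.499
```

carry_out(
  increments=[
    [[0.0659,-0.0091,-0.0094,0,0,0.0445],[0.1318,-0.0182,-0.0187,0,0,0.089],[0.1977,-0.0272,-0.0281,0,0,0.1335],[0.2636,-0.0363,-0.0375,0,0,0.1779],[0.2636,-0.0363,-0.0375,0,0,0.1779]],
  ],
  hand=0,
)

```text
clock: 8.18
eef_pos: [465.0, -136.7, 215.6]
tcp_rot: [-3.141, -0.001, 1.097]
contact_force: [0.4, -0.2, -0.1]
opening: 0.999
```

```bash
python3 - <<'E'
from plan import *
st()
f=optics.grab_frame('wrist'); save(f,'w8')
for n in ['handle','pivot','jar_mouth','jar_label','lid']:
    for d in nets.tip_of(n,'wrist'): print(n,d)
Z=f['range_z']; v,u=np.mgrid[0:480,0:640]
F=240/np.tan(np.radians(f['fov_y']/2))
C=np.stack([(u-f['cx'])/F*Z,(v-f['cy'])/F*Z,Z],-1); P=(C-f['t'])@f['R']
m=(abs(P[...,2]-131)<7)&(np.hypot(P[...,0]-465,P[...,1]+86)<45)
Q=P[m]; print(m.sum(),Q.mean(0),np.median(Q[:,2]),(Q.min(0)+Q.max(0))/2,Q.max(0)-Q.min(0))
print(cv2.minEnclosingCircle(Q[:,:2].astype(np.float32)))
E
```

```text
t 8.18 pos [ 465.  -136.7  215.6] err [-0.1  3.3  0.6] rot [-3.141e+00 -1.000e-03  1.097e+00] F [ 0.4 -0.2 -0.1] T [-0.02  0.03  0.01] op 0.999 q [-0.29  0.14  1.93  0.    1.07  0.18]
handle {'point': [448.0, -246.1, 97.2], 'confidence': 0.86}
pivot {'point': [477.6, -148.0, 33.5], 'confidence': 0.71}
lid {'point': [463.9, -89.1, 114.6], 'confidence': 0.66}
5278 [466.27318627 -83.75281249 132.64440887] 132.71026993584562 [465.43985608 -84.4259837  129.93976173] [58.77908262 58.24185711 10.85768722]
((465.42120361328125, -84.49812316894531), 29.55338478088379)
```

View pics/w8.png

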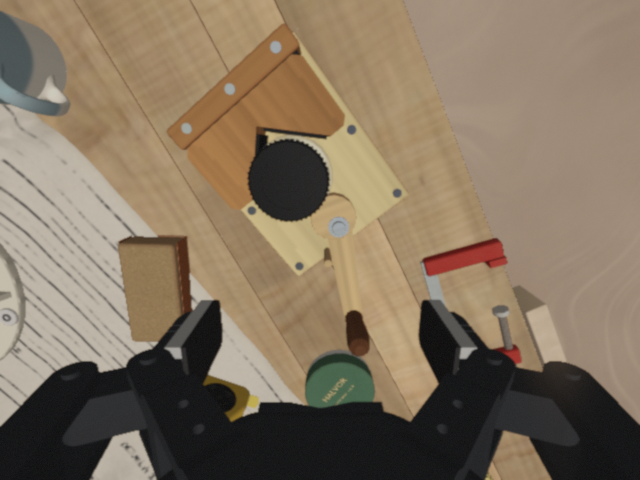

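```bash
python3 - <<'E'
from plan import *
line((465.4,-85,185,1.1),4)
line((465.4,-85,133,1.1),5)
E
```

```text
[[0.0307, -0.0154, 0.0188, 0.0, 0.0, 0.0], [0.0615, -0.0307, 0.0375, 0.0, 0.0, 0.0], [0.0922, -0.0461, 0.0563, 0.0, 0.0, 0.0], [0.123, -0.0615, 0.075, 0.0, 0.0, 0.0]]
end [465.394 -84.987 185.001   1.1  ]
[[0.0, 0.0, 0.026, 0.0, 0.0, 0.0], [0.0, 0.0, 0.052, 0.0, 0.0, 0.0], [0.0, 0.0, 0.078, 0.0, 0.0, 0.0], [0.0, 0.0, 0.104, 0.0, 0.0, 0.0], [0.0, 0.0, 0.13, 0.0, 0.0, 0.0]]
end [465.394 -84.987 133.001   1.1  ]
```

carry_out(
  increments=[
    [[0.0307,-0.0154,0.0188,0,0,0],[0.0615,-0.0307,0.0375,0,0,0],[0.0922,-0.0461,0.0563,0,0,0],[0.123,-0.0615,0.075,0,0,0],[0.123,-0.0615,0.075,0,0,0]],
  ],
)

```text
clock: 8.9
eef_pos: [464.3, -84.1, 183.5]
tcp_rot: [-3.139, 0.0, 1.1]
contact_force: [-0.3, 0.5, -0.4]
opening: 0.998
```

```bash
python3 - <<'E'
from plan import *
st()
f=optics.grab_frame('wrist'); save(f,'w9')
Z=f['range_z']; v,u=np.mgrid[0:480,0:640]
F=240/np.tan(np.radians(f['fov_y']/2))
C=np.stack([(u-f['cx'])/F*Z,(v-f['cy'])/F*Z,Z],-1); P=(C-f['t'])@f['R']
m=(abs(P[...,2]-131)<7)&(np.hypot(P[...,0]-465,P[...,1]+86)<37)
Q=P[m]; print(m.sum(),Q.mean(0),np.median(Q[:,2]),(Q.min(0)+Q.max(0))/2,Q.max(0)-Q.min(0))
print(cv2.minEnclosingCircle(Q[:,:2].astype(np.float32)))
E
```

```text
t 8.9 pos [464.3 -84.1 183.5] err [-1.1  0.9 50.5] rot [-3.139  0.     1.1  ] F [-0.3  0.5 -0.4] T [-0.04  0.03  0.05] op 0.998 q [-0.18  0.16  1.99  0.    1.    0.29]
5906 [466.61177015 -82.57454346 132.46537992] 132.65466161312062 [465.82546489 -84.39913339 129.68759168] [58.16498911 59.0366024  11.34407447]
((465.4739074707031, -84.49044799804688), 29.63163948059082)
```

View pics/w9.png

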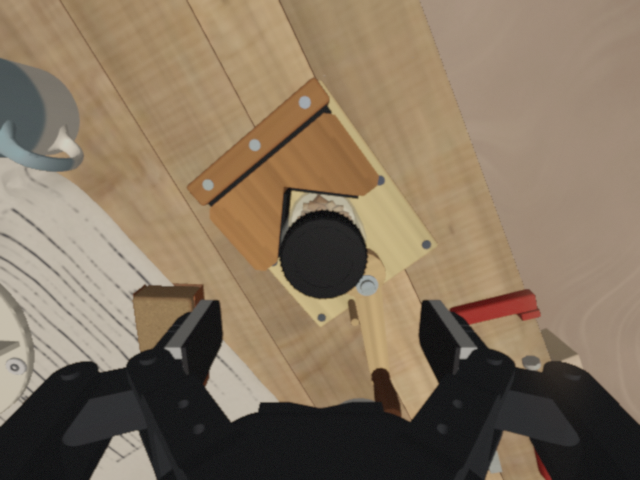

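carry_out(
  increments=[
    [[0,0,0.026,0,0,0],[0,0,0.052,0,0,0],[0,0,0.078,0,0,0],[0,0,0.104,0,0,0],[0,0,0.13,0,0,0]],
  ],
)

```text
clock: 9.37
eef_pos: [465.2, -85.4, 131.7]
tcp_rot: [-3.141, 0.0, 1.099]
contact_force: [-0.7, 0.3, 0.3]
opening: 1.001
```

carry_out(
  increments=[
    [[0,0,0,0,0,0],[0,0,0,0,0,0],[0,0,0,0,0,0]],
  ],
  hand=0.2,
)

```text
clock: 9.62
eef_pos: [465.6, -85.1, 133.0]
tcp_rot: [-3.141, 0.0, 1.1]
contact_force: [0.2, -0.1, -0.2]
opening: 0.8
```

```bash
python3 - <<'E'
from plan import *
st()
f=optics.grab_frame('wrist'); save(f,'w10')
f=optics.grab_frame('side'); save(f,'s10'); cv2.imwrite('pics/s10c.png',cv2.resize(cv2.cvtColor(f['img'],cv2.COLOR_RGB2BGR)[130:330,230:430],(800,600),interpolation=cv2.INTER_CUBIC))
E
```

```text
t 9.62 pos [465.6 -85.1 133. ] err [ 0.2 -0.1  0. ] rot [-3.141  0.     1.1  ] F [ 0.2 -0.1 -0.2] T [-0.    0.06  0.04] op 0.8 q [-0.18  0.23  2.03  0.    0.88  0.29]
```

View pics/w10.png

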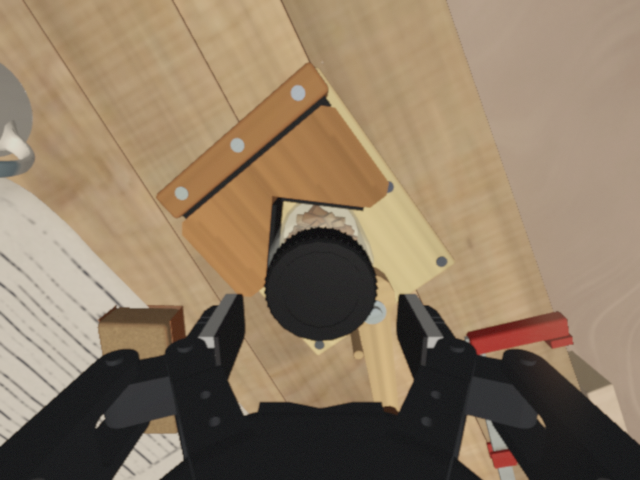

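View pics/s10c.png

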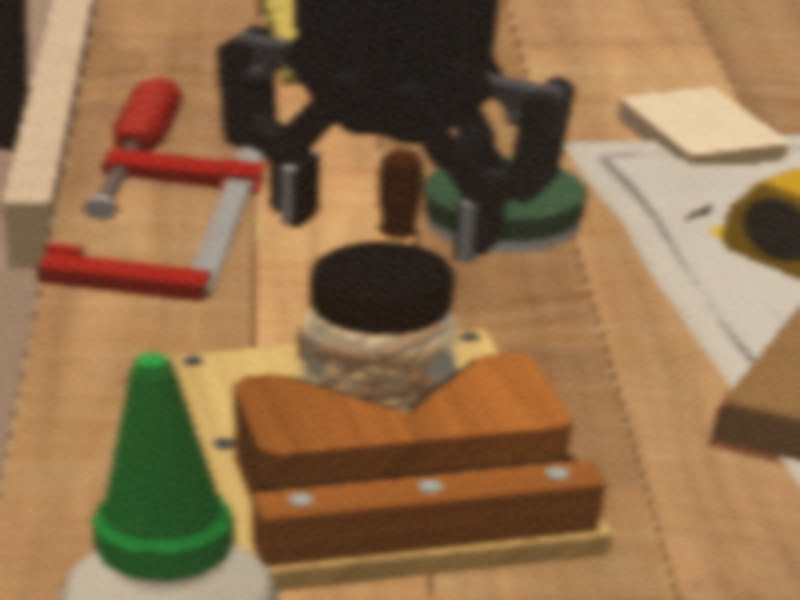

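```bash
python3 - <<'E'
from plan import *
st()
s=sense();R=Ro.from_euler('xyz',s['tcp_rot'])
f=optics.grab_frame('wrist');Z=f['range_z']
for u,v in [(232,298),(238,302),(228,320),(235,330),(410,298),(405,302),(412,320),(408,330),(212,350),(430,350),(322,283)]:
    p=deproj(f,u,v,Z[v,u]); print((u,v),Z[v,u].round(1),p.round(1),R.inv().apply(p-s['eef_pos']).round(1))
print(proj(f,s['eef_pos']),proj(f,s['eef_pos']-[0,0,22]), 'cam',(-f['R'].T@f['t']).round(1), R.inv().apply(-f['R'].T@f['t']-s['eef_pos']).round(1))
g=optics.grab_frame('side');Z=g['range_z']
for u,v in [(303,200),(302,197),(347,212),(346,207),(325,220)]:
    p=deproj(g,u,v,Z[v,u]); print('s',(u,v),p.round(1))
for y in (29.5,-29.5): print(proj(g,s['eef_pos']+R.apply([0,y,22])))
E
```

```text
t 9.72 pos [465.9 -85.1 133.5] err [ 0.5 -0.1  0.5] rot [ 3.141 -0.     1.1  ] F [ 1.  -0.7  0.3] T [-0.02 -0.05 -0.02] op 0.801 q [-0.18  0.23  2.03  0.    0.88  0.29]
(232, 298) 139.4 [438.  -58.1 160.9] [ 11.4 -37.1 -27.4]
(238, 302) 138.8 [439.8 -60.5 161.9] [ 10.1 -34.4 -28.4]
(228, 320) 123.0 [440.4 -59.8 178.1] [ 11.  -34.2 -44.7]
(235, 330) 133.1 [436.3 -67.8 170.2] [  2.  -34.2 -36.8]
(410, 298) 139.3 [503.9 -91.6 160.9] [ 11.4  36.8 -27.4]
(405, 302) 136.1 [501.3 -90.4 164.3] [ 11.3  34.  -30.8]
(412, 320) 125.4 [500.5 -91.8 175.9] [  9.7  33.9 -42.4]
(408, 330) 131.8 [497.5 -98.1 171.4] [  2.7  34.  -37.9]
(212, 350) 110.6 [437.2 -61.8 191.9] [  7.7 -36.1 -58.5]
(430, 350) 110.9 [501.3 -94.6 191.7] [  7.6  35.9 -58.2]
(322, 283) 167.4 [469.1 -79.9 133.2] [6.1 0.4 0.3]
(np.float64(321.13378761645737), np.float64(294.3365706577663)) (np.float64(321.04117601316074), np.float64(277.4412379375814)) cam [498.8 -19.5 287.8] [  73.4   -0.3 -154.3]
s (303, 200) [502.4 -90.6 164.6]
s (302, 197) [504.  -91.2 169.9]
s (347, 212) [434.6 -56.8 163.9]
s (346, 207) [436.7 -56.3 173.4]
s (325, 220) [466.7 -80.7 132.9]
(np.float64(308.7812659986809), np.float64(224.7193541119029))
(np.float64(341.4437883142131), np.float64(234.08163535371415))
```

```bash
python3 - <<'E'
from plan import *
s=sense();R=Ro.from_euler('xyz',s['tcp_rot'])
v,u=np.mgrid[0:480,0:640]
for c in ['side','wrist']:
    f=optics.grab_frame(c);Z=f['range_z'];F=240/np.tan(np.radians(f['fov_y']/2))
    C=np.stack([(u-f['cx'])/F*Z,(v-f['cy'])/F*Z,Z],-1); P=(C-f['t'])@f['R']
    L=R.inv().apply((P-s['eef_pos']).reshape(-1,3)).reshape(P.shape)
    m=(Z>0)&(abs(L[...,1])<65)&(abs(L[...,0])<40)&(L[...,2]<15)&(L[...,2]>-120)
    for lo in range(-120,15,10):
        k=m&(L[...,2]>=lo)&(L[...,2]<lo+10)
        if k.sum(): print(c,lo,k.sum(),'x',np.percentile(L[k][:,0],[2,50,98]).round(0),'y',np.percentile(L[k][:,1],[2,25,50,75,98]).round(0))
print(r.tip_reach,[a for a in dir(r) if a[0]!='_'])
cv2.imwrite('pics/s11.png',cv2.resize(cv2.cvtColor(optics.grab_frame('side')['img'],cv2.COLOR_RGB2BGR)[140:260,250:410],(800,600),interpolation=cv2.INTER_CUBIC))
E
```

```text
side -120 499 x [ 4. 12. 22.] y [-63. -28.  -1.  26.  61.]
side -110 347 x [ 4. 13. 21.] y [-63. -27.  -1.  25.  63.]
side -100 350 x [-12.  13.  20.] y [-63. -27.   2.  26.  62.]
side -90 354 x [-13.  12.  19.] y [-64. -35. -25.  27.  63.]
side -80 336 x [-9. 12. 16.] y [-64. -44. -32.  53.  63.]
side -70 182 x [-7. 12. 16.] y [-62. -46. -36.  43.  61.]
side -60 120 x [-8.  8. 14.] y [-48. -40.  34.  37.  47.]
side -50 133 x [-9.  8. 14.] y [-48. -43.  33.  35.  48.]
side -40 138 x [-8.  8. 14.] y [-48. -42.  34.  35.  47.]
side -30 89 x [-9. 10. 13.] y [-47. -38.  34.  35.  45.]
side -20 2 x [-3.  3.  8.] y [-39. -21.  -3.  16.  33.]
side -10 137 x [-22.   6.  28.] y [-25. -14.  -1.   8.  22.]
side 0 565 x [-22.   9.  30.] y [-28. -15.  -3.  10.  25.]
side 10 91 x [-0. 25. 32.] y [-28. -21.  -9.   5.  25.]
wrist -120 2041 x [19. 20. 21.] y [-21. -15.   7.  14.  21.]
wrist -110 12396 x [ 8. 13. 21.] y [-62. -21.  -1.  19.  61.]
wrist -100 16853 x [-3. 12. 18.] y [-63. -28.  -0.  28.  63.]
wrist -90 10142 x [-10.  12.  18.] y [-63. -54.   1.  54.  63.]
wrist -80 11113 x [-10.   4.  14.] y [-63. -54.  31.  54.  63.]
wrist -70 3235 x [ 7. 12. 14.] y [-61. -47.  33.  47.  61.]
wrist -60 1587 x [-5.  9. 13.] y [-42. -36. -34.  35.  41.]
wrist -50 1677 x [-10.   7.  12.] y [-47. -35. -34.  34.  46.]
wrist -40 1354 x [-10.   7.  12.] y [-47. -35.  33.  34.  47.]
wrist -30 875 x [-10.   7.  12.] y [-46. -35.  33.  34.  45.]
wrist -20 42 x [-7.  1.  8.] y [-35. -35.  34.  34.  34.]
wrist -10 1072 x [-21.   3.  24.] y [-22. -14.  -2.  12.  22.]
wrist 0 8439 x [-24.   4.  28.] y [-26. -12.  -1.  11.  25.]
wrist 10 213 x [14. 27. 30.] y [-24. -12.  -0.  11.  24.]
22.0 ['MotionError', 'sign_off', 'tip_reach']
```

View pics/s11.png

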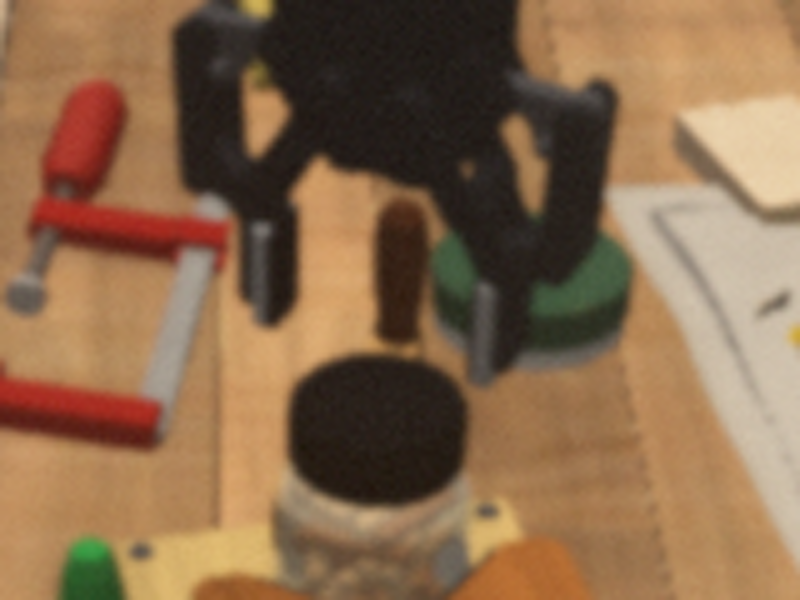

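```bash
python3 - <<'E'
from plan import *
line((465.4,-84.8,108,1.1),4)
line((465.4,-84.8,87,1.1),5)
E
```

```text
[[0.0001, 0.0, 0.0156, 0.0, 0.0, 0.0], [0.0002, -0.0001, 0.0313, 0.0, 0.0, 0.0], [0.0003, -0.0001, 0.0469, 0.0, 0.0, 0.0], [0.0004, -0.0002, 0.0625, 0.0, 0.0, 0.0]]
end [465.395 -84.808 108.001   1.1  ]
[[0.0, 0.0, 0.0105, 0.0, 0.0, 0.0], [0.0, 0.0, 0.021, 0.0, 0.0, 0.0], [0.0, 0.0, 0.0315, 0.0, 0.0, 0.0], [0.0, 0.0, 0.042, 0.0, 0.0, 0.0], [0.0, 0.0, 0.0525, 0.0, 0.0, 0.0]]
end [465.395 -84.808  87.001   1.1  ]
```

carry_out(
  increments=[
    [[0.0001,0,0.0156,0,0,0],[0.0002,-0.0001,0.0313,0,0,0],[0.0003,-0.0001,0.0469,0,0,0],[0.0004,-0.0002,0.0625,0,0,0]],
  ],
)

```text
clock: 10.3
eef_pos: [465.2, -84.8, 107.1]
tcp_rot: [-3.141, 0.0, 1.1]
contact_force: [-0.4, -0.1, 0.1]
opening: 0.796
```

carry_out(
  increments=[
    [[0,0,0.0105,0,0,0],[0,0,0.021,0,0,0],[0,0,0.0315,0,0,0],[0,0,0.042,0,0,0],[0,0,0.0525,0,0,0]],
  ],
)

```text
clock: 10.72
eef_pos: [465.6, -84.9, 86.6]
tcp_rot: [3.142, -0.0, 1.1]
contact_force: [-0.2, 0.8, -0.0]
opening: 0.798
```

```bash
python3 - <<'E'
from plan import *
st()
f=optics.grab_frame('wrist'); save(f,'w12')
cv2.imwrite('pics/s12.png',cv2.resize(cv2.cvtColor(optics.grab_frame('side')['img'],cv2.COLOR_RGB2BGR)[140:260,250:410],(800,600),interpolation=cv2.INTER_CUBIC))
E
```

```text
t 10.72 pos [465.6 -84.9  86.6] err [ 0.2 -0.1 -0.4] rot [ 3.142 -0.     1.1  ] F [-0.2  0.8 -0. ] T [-0.01  0.   -0.04] op 0.798 q [-0.18  0.3   2.07  0.    0.77  0.29]
```

View pics/w12.png

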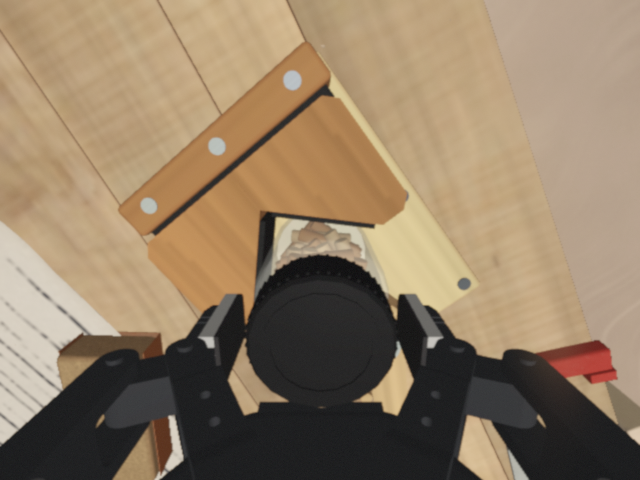

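View pics/s12.png

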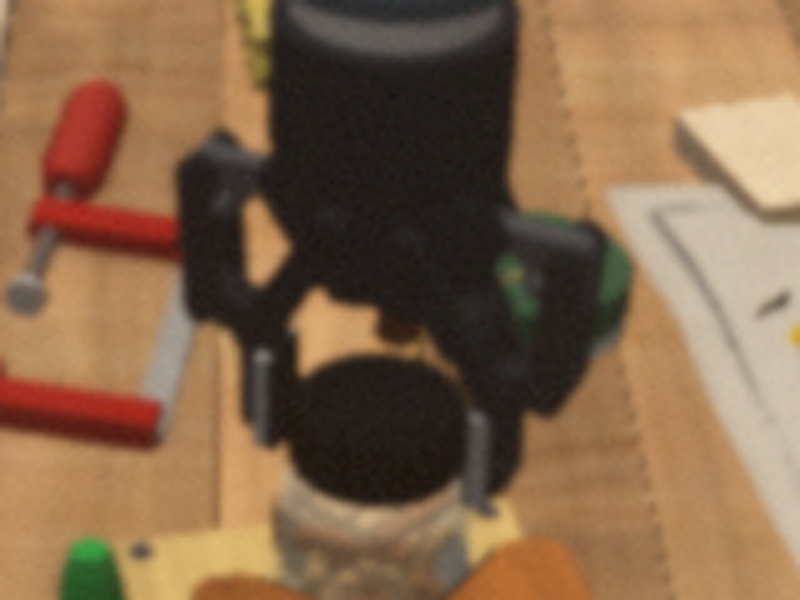

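carry_out(
  increments=[
    [[0,0,0,0,0,0],[0,0,0,0,0,0],[0,0,0,0,0,0],[0,0,0,0,0,0]],
  ],
  hand=0.6,
  squeeze=70,
)

```text
clock: 11.15
eef_pos: [465.9, -85.0, 87.4]
tcp_rot: [3.141, -0.0, 1.1]
contact_force: [-0.0, -1.7, 2.4]
opening: 0.679
```

```bash
python3 - <<'E'
from plan import *
st()
c=load()
plan([(c[0],c[1],c[2]+0.2*i,c[3]+0.09*i) for i in range(1,6)])
E
```

```text
t 11.15 pos [465.9 -85.   87.4] err [ 0.5 -0.2  0.4] rot [ 3.141 -0.     1.1  ] F [-0.  -1.7  2.4] T [-0.25 -0.09  0.02] op 0.679 q [-0.18  0.3   2.06 -0.    0.77  0.29]
[[0.0, 0.0, -0.0005, 0.0, 0.0, -0.0859], [0.0, 0.0, -0.001, 0.0, 0.0, -0.1719], [0.0, 0.0, -0.0015, 0.0, 0.0, -0.2578], [0.0, 0.0, -0.002, 0.0, 0.0, -0.3438], [0.0, 0.0, -0.0025, 0.0, 0.0, -0.4297]]
end [465.395 -84.808  88.001   1.55 ]
```

carry_out(
  increments=[
    [[0,0,-0.0005,0,0,-0.0859],[0,0,-0.001,0,0,-0.1719],[0,0,-0.0015,0,0,-0.2578],[0,0,-0.002,0,0,-0.3438],[0,0,-0.0025,0,0,-0.4297]],
  ],
)

```text
clock: 11.57
eef_pos: [464.6, -84.5, 88.0]
tcp_rot: [-3.14, -0.001, 1.553]
contact_force: [-2.9, -0.7, 1.2]
opening: 0.686
```

```bash
python3 - <<'E'
from plan import *
st()
f=optics.grab_frame('wrist'); save(f,'w13')
c=load()
plan([(c[0],c[1],c[2]+0.2*i,c[3]+0.09*i) for i in range(1,6)])
E
```

```text
t 11.57 pos [464.6 -84.5  88. ] err [-0.8  0.4 -0. ] rot [-3.140e+00 -1.000e-03  1.553e+00] F [-2.9 -0.7  1.2] T [-0.15  0.33 -0.36] op 0.686 q [-0.18  0.3   2.07  0.    0.78 -0.17]
[[0.0, 0.0, -0.0005, 0.0, 0.0, -0.0859], [0.0, 0.0, -0.001, 0.0, 0.0, -0.1719], [0.0, 0.0, -0.0015, 0.0, 0.0, -0.2578], [0.0, 0.0, -0.002, 0.0, 0.0, -0.3438], [0.0, 0.0, -0.0025, 0.0, 0.0, -0.4297]]
end [465.395 -84.808  89.001   2.   ]
```

View pics/w13.png

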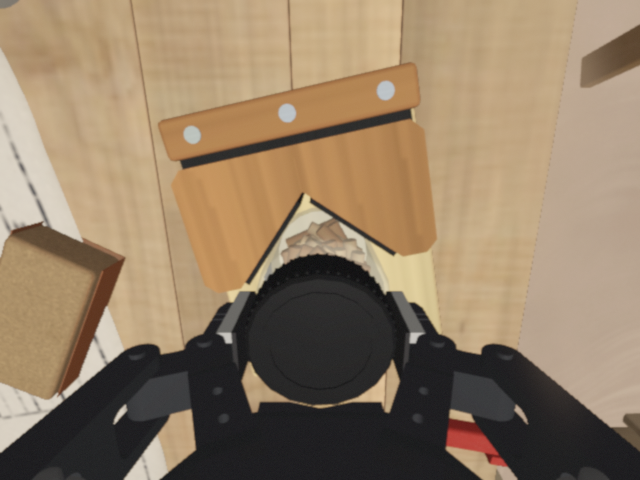

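carry_out(
  increments=[
    [[0,0,-0.0005,0,0,-0.0859],[0,0,-0.001,0,0,-0.1719],[0,0,-0.0015,0,0,-0.2578],[0,0,-0.002,0,0,-0.3438],[0,0,-0.0025,0,0,-0.4297]],
  ],
)

```text
clock: 12.03
eef_pos: [464.9, -84.9, 89.0]
tcp_rot: [-3.141, -0.001, 2.002]
contact_force: [-0.7, -0.3, 6.3]
opening: 0.679
```

```bash
python3 - <<'E'
from plan import *
st()
for c in ['top','side','wrist']:
    f=optics.grab_frame(c); save(f,'j'+c)
    for n in ['jar_label','handle','lid']: print(c,n,nets.tip_of(n,c)[:1])
c=load()
plan([(c[0],c[1],c[2]+0.2*i,c[3]+0.09*i) for i in range(1,6)])
E
```

```text
t 12.03 pos [464.9 -84.9  89. ] err [-0.5 -0.  -0. ] rot [-3.141e+00 -1.000e-03  2.002e+00] F [-0.7 -0.3  6.3] T [-0.09 -0.08 -0.06] op 0.679 q [-0.18  0.3   2.06 -0.    0.78 -0.61]
top jar_label []
top handle [{'point': [447.5, -245.6, 93.0], 'confidence': 0.67}]
top lid []
side jar_label [{'point': [438.7, -104.1, 50.5], 'confidence': 0.74}]
side handle [{'point': [447.2, -244.1, 98.6], 'confidence': 0.4}]
side lid [{'point': [469.2, -91.3, 106.6], 'confidence': 0.79}]
wrist jar_label []
wrist handle []
wrist lid [{'point': [465.7, -87.3, 116.0], 'confidence': 0.6}]
[[0.0, 0.0, -0.0005, 0.0, 0.0, -0.0859], [0.0, 0.0, -0.001, 0.0, 0.0, -0.1719], [0.0, 0.0, -0.0015, 0.0, 0.0, -0.2578], [0.0, 0.0, -0.002, 0.0, 0.0, -0.3438], [0.0, 0.0, -0.0025, 0.0, 0.0, -0.4297]]
end [465.395 -84.808  90.001   2.45 ]
```

View pics/jwrist.png

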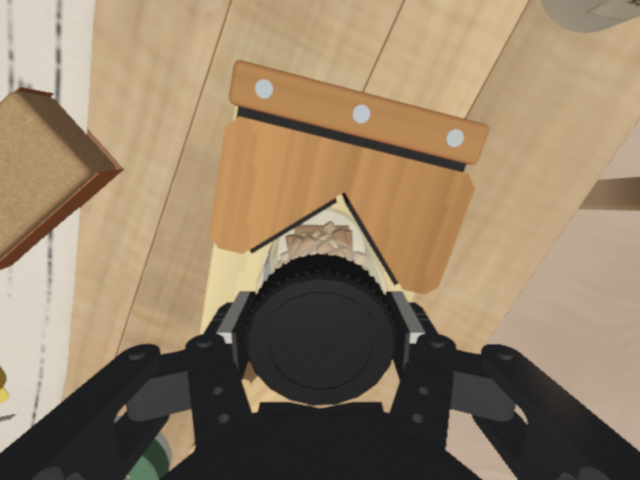

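carry_out(
  increments=[
    [[0,0,-0.0005,0,0,-0.0859],[0,0,-0.001,0,0,-0.1719],[0,0,-0.0015,0,0,-0.2578],[0,0,-0.002,0,0,-0.3438],[0,0,-0.0025,0,0,-0.4297]],
  ],
)

```text
clock: 13.05
eef_pos: [467.1, -84.8, 90.4]
tcp_rot: [3.14, 0.002, 2.453]
contact_force: [1.0, -0.2, 1.4]
opening: 0.68
```

```bash
python3 - <<'E'
from plan import *
st()
c=load()
plan([(c[0],c[1],c[2]+0.32*i,c[3]+0.09*i) for i in range(1,6)])
E
```

```text
t 13.05 pos [467.1 -84.8  90.4] err [ 1.7 -0.   0.4] rot [3.140e+00 2.000e-03 2.453e+00] F [ 1.  -0.2  1.4] T [ 0.16 -0.24 -0.07] op 0.68 q [-0.18  0.3   2.06  0.    0.78 -1.07]
[[0.0, 0.0, -0.0008, 0.0, 0.0, -0.0859], [0.0, 0.0, -0.0016, 0.0, 0.0, -0.1719], [0.0, 0.0, -0.0024, 0.0, 0.0, -0.2578], [0.0, 0.0, -0.0032, 0.0, 0.0, -0.3438], [0.0, 0.0, -0.004, 0.0, 0.0, -0.4297]]
end [465.395 -84.808  91.601   2.9  ]
```

carry_out(
  increments=[
    [[0,0,-0.0008,0,0,-0.0859],[0,0,-0.0016,0,0,-0.1719],[0,0,-0.0024,0,0,-0.2578],[0,0,-0.0032,0,0,-0.3438],[0,0,-0.004,0,0,-0.4297]],
  ],
)

```text
clock: 13.47
eef_pos: [466.7, -84.7, 91.8]
tcp_rot: [3.141, 0.002, 2.903]
contact_force: [0.6, 0.7, -1.7]
opening: 0.682
```

```bash
python3 - <<'E'
from plan import *
st()
c=load()
plan([(c[0],c[1],c[2]+0.2*i,c[3]+0.09*i) for i in range(1,6)])
E
```

```text
t 13.47 pos [466.7 -84.7  91.8] err [1.3 0.1 0.2] rot [3.141e+00 2.000e-03 2.903e+00] F [ 0.6  0.7 -1.7] T [ 0.1  -0.18 -0.08] op 0.682 q [-0.18  0.3   2.06  0.    0.78 -1.52]
[[0.0, 0.0, -0.0005, 0.0, 0.0, -0.0859], [0.0, 0.0, -0.001, 0.0, 0.0, -0.1719], [0.0, 0.0, -0.0015, 0.0, 0.0, -0.2578], [0.0, 0.0, -0.002, 0.0, 0.0, -0.3438], [0.0, 0.0, -0.0025, 0.0, 0.0, -0.4297]]
end [465.395 -84.808  92.601   3.35 ]
```

carry_out(
  increments=[
    [[0,0,-0.0005,0,0,-0.0859],[0,0,-0.001,0,0,-0.1719],[0,0,-0.0015,0,0,-0.2578],[0,0,-0.002,0,0,-0.3438],[0,0,-0.0025,0,0,-0.4297]],
  ],
)

```text
clock: 13.88
eef_pos: [466.1, -84.8, 92.6]
tcp_rot: [-3.141, 0.001, -2.93]
contact_force: [-0.5, 0.8, -0.5]
opening: 0.679
```

```bash
python3 - <<'E'
from plan import *
st()
f=optics.grab_frame('wrist'); save(f,'w15')
f=optics.grab_frame('side'); print(nets.tip_of('jar_label','side')[:1])
c=load()
plan([(c[0],c[1],c[2],c[3]+0.03),(c[0],c[1],c[2]+0.5,c[3]+0.06),(c[0],c[1],c[2]+1.,c[3]+0.06),(c[0],c[1],c[2]+1.6,c[3]+0.06),(c[0],c[1],c[2]+2.4,c[3]+0.06)])
E
```

```text
t 13.88 pos [466.1 -84.8  92.6] err [ 0.7 -0.  -0. ] rot [-3.141e+00  1.000e-03 -2.930e+00] F [-0.5  0.8 -0.5] T [-0.04 -0.05  0.01] op 0.679 q [-0.18  0.3   2.06  0.    0.78 -1.97]
[{'point': [439.3, -103.7, 53.1], 'confidence': 0.67}]
[[0.0, 0.0, 0.0, 0.0, 0.0, -0.0286], [0.0, 0.0, -0.0013, 0.0, 0.0, -0.0573], [0.0, 0.0, -0.0025, 0.0, 0.0, -0.0573], [0.0, 0.0, -0.004, 0.0, 0.0, -0.0573], [0.0, 0.0, -0.006, 0.0, 0.0, -0.0573]]
end [465.395 -84.808  95.001   3.41 ]
```

carry_out(
  increments=[
    [[0,0,0,0,0,-0.0286],[0,0,-0.0013,0,0,-0.0573],[0,0,-0.0025,0,0,-0.0573],[0,0,-0.004,0,0,-0.0573],[0,0,-0.006,0,0,-0.0573]],
  ],
)

```text
clock: 14.45
eef_pos: [465.6, -84.8, 95.0]
tcp_rot: [-3.142, 0.0, -2.876]
contact_force: [0.1, -0.6, -1.2]
opening: 0.676
```

```bash
python3 - <<'E'
from plan import *
st()
c=load()
plan([(c[0],c[1],c[2]+1.5*i,c[3]) for i in range(1,6)])
E
```

```text
t 14.45 pos [465.6 -84.8  95. ] err [ 0.2 -0.   0. ] rot [-3.142  0.    -2.876] F [ 0.1 -0.6 -1.2] T [0.03 0.   0.01] op 0.676 q [-0.18  0.29  2.06  0.    0.79 -2.02]
[[0.0, 0.0, -0.0037, 0.0, 0.0, 0.0], [0.0, 0.0, -0.0075, 0.0, 0.0, 0.0], [0.0, 0.0, -0.0112, 0.0, 0.0, 0.0], [0.0, 0.0, -0.015, 0.0, 0.0, 0.0], [0.0, 0.0, -0.0187, 0.0, 0.0, 0.0]]
end [465.395 -84.808 102.481   3.41 ]
```

carry_out(
  increments=[
    [[0,0,-0.0037,0,0,0],[0,0,-0.0075,0,0,0],[0,0,-0.0112,0,0,0],[0,0,-0.015,0,0,0],[0,0,-0.0187,0,0,0]],
  ],
)

```text
clock: 14.87
eef_pos: [465.5, -84.9, 102.7]
tcp_rot: [-3.142, 0.0, -2.874]
contact_force: [-0.3, -0.7, -1.7]
opening: 0.681
```

```bash
python3 - <<'E'
from plan import *
st()
f=optics.grab_frame('wrist'); save(f,'w16')
cv2.imwrite('pics/s16.png',cv2.resize(cv2.cvtColor(optics.grab_frame('side')['img'],cv2.COLOR_RGB2BGR)[140:260,250:410],(800,600),interpolation=cv2.INTER_CUBIC))
E
```

```text
t 14.87 pos [465.5 -84.9 102.7] err [ 0.1 -0.   0.2] rot [-3.142  0.    -2.874] F [-0.3 -0.7 -1.7] T [ 0.03 -0.02 -0.02] op 0.681 q [-0.18  0.28  2.05  0.    0.81 -2.02]
```

View pics/s16.png

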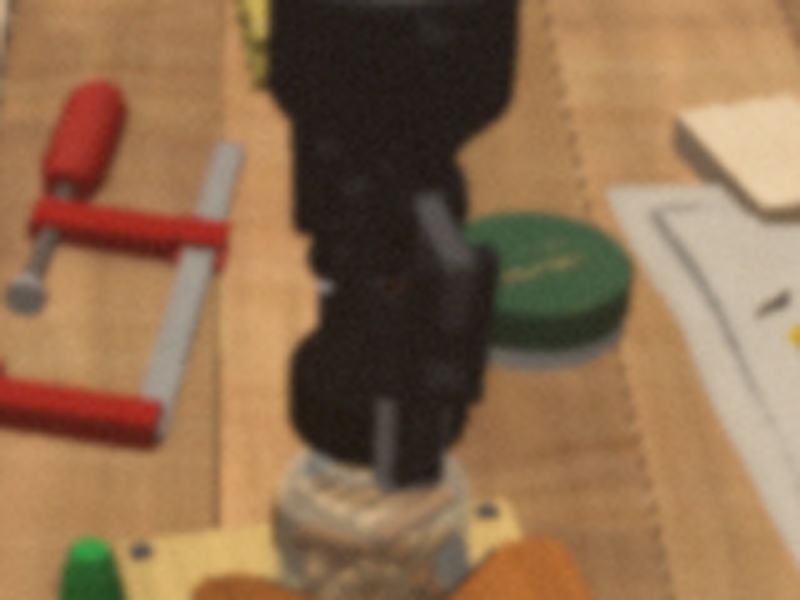

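```bash
python3 - <<'E'
from plan import *
c=load()
line((c[0],c[1],127,c[3]),5)
E
```

```text
[[0.0, 0.0, -0.0123, 0.0, 0.0, 0.0], [0.0, 0.0, -0.0245, 0.0, 0.0, 0.0], [0.0, 0.0, -0.0368, 0.0, 0.0, 0.0], [0.0, 0.0, -0.049, 0.0, 0.0, 0.0], [0.0, 0.0, -0.0613, 0.0, 0.0, 0.0]]
end [465.395 -84.808 127.001   3.41 ]
```

carry_out(
  increments=[
    [[0,0,-0.0123,0,0,0],[0,0,-0.0245,0,0,0],[0,0,-0.0368,0,0,0],[0,0,-0.049,0,0,0],[0,0,-0.0613,0,0,0]],
  ],
)

```text
clock: 15.38
eef_pos: [465.6, -84.9, 127.7]
tcp_rot: [-3.141, 0.0, -2.873]
contact_force: [-0.2, -0.1, -1.0]
opening: 0.681
```

carry_out(
  increments=[
    [[0,0,0,0,0,0],[0,0,0,0,0,0],[0,0,0,0,0,0],[0,0,0,0,0,0]],
  ],
)

```text
clock: 15.72
eef_pos: [465.3, -84.8, 126.8]
tcp_rot: [3.141, -0.0, -2.873]
contact_force: [0.1, 0.4, -0.1]
opening: 0.678
```

```bash
python3 - <<'E'
from plan import *
st()
for c in ['side','top','wrist']:
    f=optics.grab_frame(c); save(f,'z'+c)
    for n in ['lid','jar_mouth','jar_label','handle','glue_bottle','wax_tin']: print(c,n,nets.tip_of(n,c)[:1])
    if c=='side': cv2.imwrite('pics/s17.png',cv2.resize(cv2.cvtColor(f['img'],cv2.COLOR_RGB2BGR)[140:260,250:410],(800,600),interpolation=cv2.INTER_CUBIC))
    if c=='wrist':
        Z=f['range_z']; ms=nets.trace('lid',c)
        if ms:
            m=ms[0]['mask']&(Z>0); v,u=np.nonzero(m); P=np.array([deproj(f,a,b,Z[b,a]) for a,b in zip(u,v)]); print(np.percentile(P,[5,50,95],axis=0).round(1))
E
```

```text
t 15.72 pos [465.3 -84.8 126.8] err [-0.1 -0.  -0.2] rot [ 3.141 -0.    -2.873] F [ 0.1  0.4 -0.1] T [-0.01 -0.03  0.03] op 0.678 q [-0.18  0.24  2.04  0.    0.87 -2.02]
side lid [{'point': [468.3, -87.4, 145.7], 'confidence': 0.81}]
side jar_mouth [{'point': [467.2, -86.4, 124.5], 'confidence': 0.81}]
side jar_label [{'point': [440.8, -102.8, 49.9], 'confidence': 0.77}]
side handle []
side glue_bottle [{'point': [541.9, 141.7, 1.3], 'confidence': 0.58}]
side wax_tin [{'point': [384.3, -341.6, -5.0], 'confidence': 0.66}]
top lid []
top jar_mouth []
top jar_label []
top handle [{'point': [449.3, -247.8, 94.9], 'confidence': 0.88}]
top glue_bottle [{'point': [544.1, 141.4, -2.4], 'confidence': 0.84}]
top wax_tin [{'point': [383.7, -346.2, -0.7], 'confidence': 0.71}]
wrist lid []
wrist jar_mouth []
wrist jar_label [{'point': [437.0, -102.4, 56.9], 'confidence': 0.97}]
wrist handle []
wrist glue_bottle [{'point': [546.2, 145.4, -3.5], 'confidence': 0.83}]
wrist wax_tin [{'point': [382.8, -345.8, 0.5], 'confidence': 0.69}]
[[ 437.9 -108.1  158.9]
 [ 459.3  -85.8  172. ]
 [ 485.4  -62.3  173.2]]
```

View pics/s17.png

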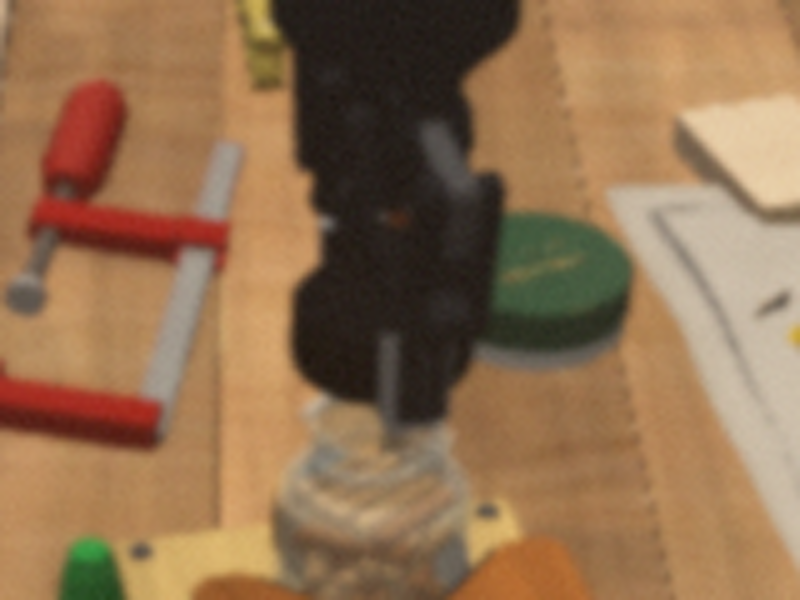

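View pics/zwrist.png

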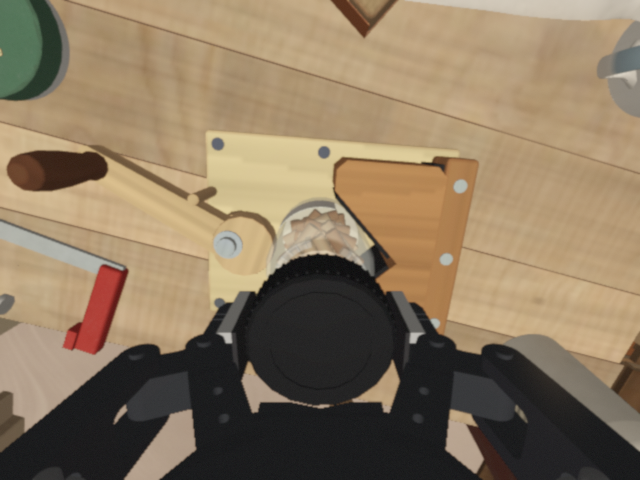

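View pics/ztop.png

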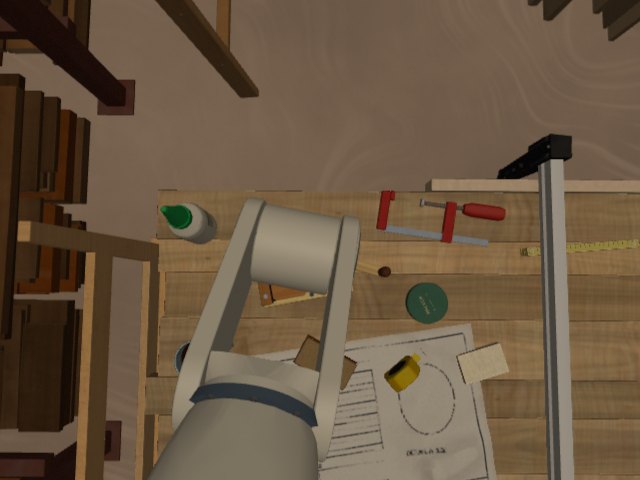

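```bash
python3 -c "
from plan import *
print(r.sign_off())"
```

```text
the job is handed in; nothing more can be done
None
```

The job is done and handed in at about 16 s. The jar is clamped, and the lid is unscrewed and held level above the open mouth.

- **Clamping:** I swung the cam lever clockwise until it met the stop peg. The push rose to about 18 N there, and later pictures still show the lever against the peg.
- **Unscrewing:** I turned the lid about 2.3 rad anticlockwise with a 70 N grip. The torque was 0.36 N m on the first reading and near zero at the end. I then raised the lid straight up.
- **Lid position:** In the last check its top is at about 172.5 mm, so its lower edge is about 24 mm above the rim. The wrist force was near zero and steady.
- **Jar:** The label stayed within about 6 mm across the networks' estimates (about 4 mm each), so the jar did not appear to turn.
- **Glue bottle and wax tin:** I did not touch them, and their last estimates match the first ones to within the networks' accuracy.

**Disagreement:** Both cameras showed the fingertips about 45–50 mm farther back than the reported tool position and `r.tip_reach` imply. When I pushed the handle, the fingers therefore met only its top few millimetres. I noticed this before gripping the lid and set that height from the camera measurements. In the final pictures some networks did not find the lid, so its height comes from the wrist depth picture and the side view (145.7 mm for its lower edge), which agree to about 3 mm.

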